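Seat a lug bracket in the measuring fixture and hold it for clamping

ROBOT

A 6-joint arm with a two-finger parallel gripper is mounted at the origin on the work surface. World frame = base frame: x ahead of the robot, y to its left, z up, the work surface at z = 0. Lengths are in mm, angles in rad, forces in N, time in s.
With the tool pointing down it reaches from about 300 to 775 mm from the base axis. Payload 14.6 kg.
Tool frame: the origin (TCP) lies on the centre line of the jaws, within the pads' length; the fingertips stand 19 mm ahead of it and the grasp point (between the pads) is the TCP (bot.tip_reach is the distance from the TCP to the fingertips, in mm); y points along the fingers, x is the direction in which the jaws open and shut, and the axes are right-handed (so a half turn about y gives the same grasp; the last joint's range is limited). The gripper opens to 85 mm and grips with 20 to 120 N. Pads are 22 mm wide; open, the fingers measure 114 mm over their backs; the gripper's body (76 mm by 85 mm) begins 54 mm behind the grasp point. The pads swing forward as they close: fully open they stand 13 mm farther back than shut.
Start: joints at [-1.174, 0.3, 1.521, -0, 1.321, -0.067], TCP at [246.034, -491.891, 225.281] pointing down, gripper open.
Joint ranges: [-3.03, 3.03], [-0.79, 2.21], [0.23, 2.52], [-1.04, 4.18], [0, 3.07], [-2.55, 2.55]. Speed limits (rad/s): [2.22, 2.22, 2.57, 3.14, 3.14, 3.14].

INTERFACE

Orientations are given as a unit quaternion [w, x, y, z].
In Python, from rig import bot gives the robot as it stands. Calls block until the motion is done:
- bot.move_to(position, orientation): joint-space move of the TCP to a pose.
- bot.servo_line(position, attitude=None, speed=150, until_force=None): straight line of the TCP; attitude=None keeps the orientation; speed is the mean speed in mm/s. With until_force (N) it stops when the force on the tool has changed by that much, and returns True; else False.
- bot.move_joints(angles): joint-space move.
- bot.move_gripper(opening, grip_force=None): finger opening in mm; grip_force is the grip in N (None keeps the last); returns when the fingers have stopped.
- bot.dwell(seconds).
- bot.ik(position, orientation): joint angles nearest the present ones, or None.
- bot.read_state(): the state.
- bot.read_camera(name): name is "scene" or "top"; returns a dict with "image" (480x640x3 uint8, blue, green, red), "depth" (480x640 float32, mm along the optical axis (not along the pixel's ray), 0 where there is no reading), "fovy" (degrees; the focal length in pixels is half the picture's height over the tangent of half this angle, whatever the lens; pixels are square), "cx", "cy" (the principal point, pixels), "k1" (the pictures are not rectified: a ray, as slopes to the right and down, at radius r is drawn at 1 + k1 r^2 times it, then the intrinsics apply), "eye" and "attitude" of the camera in the world. Camera axes: x right, y down, z forward; pixel columns grow to the right and rows downward; lengths in mm; the calibration is good to about 2 mm. A picture is of the moment at which its call begins.
A pose or a line that the arm cannot do raises bot.MotionError and nothing moves.
- bot.finish_job(): hands the job in, once; it reports no verdict.
The state is a dict: "clock": time; "joint_positions": joint angles; "qvel": joint speeds; "effort": joint torques, N m; "ee_pos": TCP position; "tool_rot": TCP orientation; "ft_force": force on the tool from outside, world axes, zero at the start; "moment": the same for the moment, N m; "grip_width": finger opening in mm.
Only numpy, scipy, OpenCV 4.12 (cv2) and the standard library are available. Lean on these libraries where they do the work, as an engineer would, in place of code of your own. Each camera call takes 0.05 s, during which the arm holds its last target.

TASK

Load the aluminium lug bracket into the measuring fixture: set it down flat on the dark hole-grid plate with one long side of its base against the fence, a good 30 mm short of the stop block, then keep it against the fence and slide it along until you feel its end come up against the stop block. Finish while holding it there with one firm diagonal push - down, back and endways all at once, so that it bears on the plate (besides its own weight), flush on the fence and on the stop block with at least 5 N each - and do not let go, because the clamp will be tightened while you hold. Leave the gauges, tools and other parts where they are.

Things in the scene. Friction and masses are not known exactly. Their poses are not given: they have to be found in the camera images.
- bracket_mid (a point): Lug bracket, milled aluminium, 0.40 to 0.51 kg. Base 70 x 120 x 18 mm (own x, y, z); from its middle rises a lug 16 mm thick (x), 50 mm long (y) up to 42 mm above the underside, then 34 mm long up to its top at 58 mm. Beside the lug the base's top is a free ledge 27 mm wide on either side. A half turn changes nothing. The point is its centre, 29 mm above the underside, in the lug; z is up.
- plate: Fixture plate, fixed to the bench: dark hole-grid plate 240 x 360 x 15 mm (x, y, z). Origin at the centre of its underside; x points to the fence, y runs along the fence; its top is 15 mm above the bench. The friction coefficient of the bracket on plate, fence and stop block is 0.2 to 0.3, so friction takes a part of each push.
- fence: Fence: rigid ground steel rail 25 x 340 x 12 mm (x, y, z) screwed on the plate along its edge far from the robot. Origin at the centre of its underside, on the plate's top; axes as the plate's. Its working face, towards the robot, lies 12.5 mm to -x of the origin, 85 mm to +x of the plate's centre. The bracket's base is 6 mm higher than the fence.
- stop: Stop block: plain rigid steel block 60 x 24 x 14 mm (x, y, z) screwed on the plate, touching the fence near its left or right end (it changes). Origin at the centre of its underside, on the plate's top; axes as the plate's. Its working face is the one towards the middle of the fence, 12 mm from the origin along y.
- clamp: Strap clamp, fixed on the plate near the other end of the fence: stud with knurled nut, 66 mm high, and a dark strap swung away from the fence. Origin at the stud's foot on the plate's top; axes as the plate's; it reaches from 15 mm to +x to 55 mm to -x, and 12 mm either side in y. Over 200 mm of free fence lie between it and the stop block.
- ring_gauge: Steel ring gauge, 52 mm outside diameter, 16 mm high, lying on the plate near the edge away from the fence. Leave it. Origin: centre of its underside.
- hex_key: L-shaped hex key, 90 x 28 mm, 6 mm thick, lying on the plate near the edge away from the fence. Leave it. Origin: middle of its long leg, on the plate.
- caliper: Digital caliper lying on the bench, 200 mm long along its x. Leave it. Origin: middle of its beam, on the bench.
- setting_block: Drilled steel setting block standing on end, 25 x 50 x 75 mm (x, y, z). Leave it. Origin: centre of its underside.
- v_block: Dark steel V-block, 45 x 60 x 44 mm (x, y, z), its groove up. Leave it. Origin: centre of its underside.
- stepped_shaft: Stepped steel shaft standing on its 42 mm flange, 78 mm high. Leave it. Origin: centre of its underside.
- flange: Aluminium flange with a hub, 72 mm diameter, 24 mm high. Leave it. Origin: centre of its underside.
Not all that is in view belongs to the job. Of the things that look like the part that bears bracket_mid, the larger one is meant.

How it is judged (in metres and radians):
On the way, in this order (a step that is already met when the one before it is completed fails the run):
1. the bracket lies flat on the plate, a long side of its base against the fence, its end clear of the stop block by 20 mm or more (z of bracket_mid in the frame of plate below 0.0462 m and angle between bracket's own z axis and vertical below 0.03 rad and x of bracket_mid in the frame of plate between 0.0475 and 0.053 m and angle between the y axis of bracket and the y axis of plate, either way round below 0.06 rad and contact force between bracket and fence above 1 N and (y of bracket_mid in the frame of stop between 0.092 and 0.222 m or y of bracket_mid in the frame of stop between -0.222 and -0.092 m)), for 0.1 s.
2. it is slid along the fence towards the stop block, still flat on the plate and against the fence (z of bracket_mid in the frame of plate below 0.0462 m and angle between bracket's own z axis and vertical below 0.03 rad and x of bracket_mid in the frame of plate between 0.0475 and 0.053 m and (y of bracket_mid in the frame of stop between 0.075 and 0.084 m or y of bracket_mid in the frame of stop between -0.084 and -0.075 m)).
3. its end meets the stop block (z of bracket_mid in the frame of plate below 0.0462 m and angle between bracket's own z axis and vertical below 0.03 rad and x of bracket_mid in the frame of plate between 0.0475 and 0.053 m and (y of bracket_mid in the frame of stop between 0.069 and 0.0745 m or y of bracket_mid in the frame of stop between -0.0745 and -0.069 m) and contact force between bracket and stop above 1 N), for 0.1 s.
At the end, for the whole second after the job is handed in: Still held: bracket at rest, flat on the plate (2 mm, 0.03 rad), long side on the fence (about 2 mm, 0.02 rad), end at the stop block; pressing fence and stop with over 4 N each and the plate with over 8.5 N (its weight of 4 to 5 N plus the push), for the last second (z of bracket_mid in the frame of plate below 0.0462 m and angle between bracket's own z axis and vertical below 0.03 rad and x of bracket_mid in the frame of plate between 0.0475 and 0.053 m and angle between the y axis of bracket and the y axis of plate, either way round below 0.02 rad and (y of bracket_mid in the frame of stop between 0.069 and 0.0745 m or y of bracket_mid in the frame of stop between -0.0745 and -0.069 m) and contact force between bracket and fence above 4 N and contact force between bracket and stop above 4 N and contact force between bracket and plate above 8.5 N and contact force between any of the fingers, the arm and bracket above 3 N and linear speed of bracket below 0.01 m/s); the arm keeps its last pose, push and grip.
It fails at once if a gauge, tool or other part is moved by more than 15 mm (distance of any of ring_gauge, hex_key, caliper, setting_block, v_block, stepped_shaft, flange from where it was at the start of the episode above 0.015 m).
It also fails if it takes over 64 s, if anything falls off the work surface, if the arm or the gripper's body presses on something with over 40 N, if the wrist force passes 120 N, or if a joint passes its speed limit or range.

## Working session

There is one attempt and no reset: what is moved stays moved. The work goes in short steps, each a Python script; the robot and the scene stay as the last script left them, time stands still between calls to the robot, and variables do not carry over. Pictures are saved under pics/ and viewed, and the job is handed in when it is done.

```bash
mkdir -p pics; ls; python3 - <<'E'
from rig import bot
import cv2,numpy as np
for n in("scene","top"):
    c=bot.read_camera(n); cv2.imwrite(f"pics/{n}0.png",c["image"]); np.save(f"pics/{n}0.npy",c["depth"])
    print(n,{k:c[k] for k in c if k not in("image","depth")})
print(bot.read_state(), bot.tip_reach)
E
```

```text
pics
scene {'fovy': 48.419072844263866, 'cx': 321.2496756905446, 'cy': 239.19400702986616, 'k1': -0.09894527720937846, 'eye': array([1327.52423802, -600.40406279,  830.32519575]), 'attitude': array([-0.41119598,  0.79950918,  0.38879654, -0.20134593])}
top {'fovy': 49.381647791433465, 'cx': 317.5132787180741, 'cy': 236.51214381335902, 'k1': 0.02280219532609547, 'eye': array([ 360.72426896,   93.77639079, 1143.48621499]), 'attitude': array([-0.03361837,  0.70755446, -0.70417787,  0.04868284])}
{'clock': 0.1, 'joint_positions': array([-1.17359095e+00,  3.00408618e-01,  1.52152075e+00, -6.86173161e-06,
        1.32069121e+00, -6.65712106e-02]), 'qvel': array([-0.00035542,  0.0001559 , -0.00078579,  0.00117444,  0.00141582,
       -0.00058219]), 'effort': array([-4.93668790e-05, -5.44378817e+01, -3.62372410e+01, -1.55508806e-04,
        3.01578257e-03,  2.96625785e-05]), 'ee_pos': array([ 245.95792865, -491.7002628 ,  224.78111281]), 'tool_rot': array([ 0.60173444, -0.60131589,  0.37200582, -0.37141155]), 'ft_force': array([ 0.23213602, -0.59661848,  0.20229478]), 'moment': array([0.00986498, 0.03860495, 0.03677273]), 'grip_width': 85.26734897323273} 19.0
```

View pics/scene0.png

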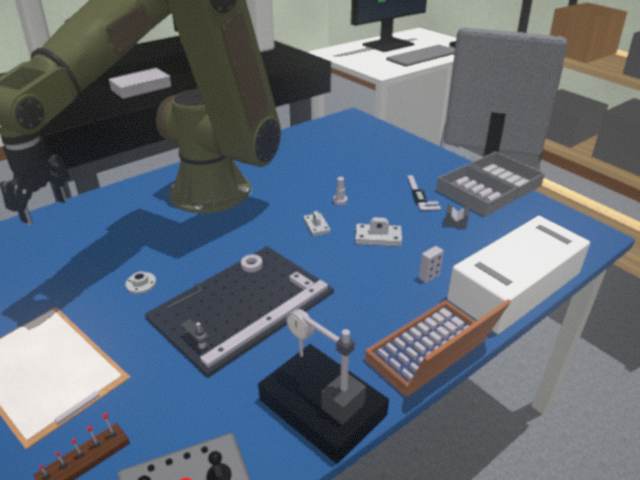

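View pics/top0.png

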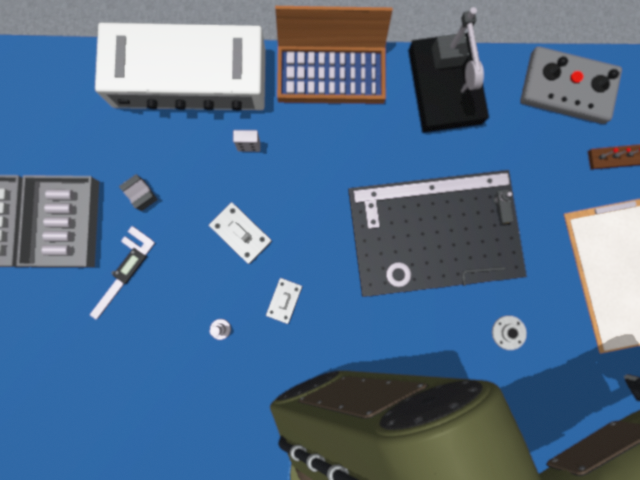

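Candidates: the large bracket at top (240,233) / scene (379,233), and the small look-alike at top (284,301) / scene (317,222). By size I choose the first. Next I enlarge it and measure.

```bash
cat > h.py <<'E'
import numpy as np,cv2
from scipy.spatial.transform import Rotation as R
def rot(q): return R.from_quat([q[1],q[2],q[3],q[0]]).as_matrix()
def K(c):
    f=240/np.tan(np.radians(c["fovy"])/2); return f
def proj(c,P):
    p=(np.atleast_2d(P)-c["eye"])@rot(c["attitude"]); s=p[:,:2]/p[:,2:]
    s=s*(1+c["k1"]*(s**2).sum(1,keepdims=True)); return s*K(c)+[c["cx"],c["cy"]]
def ray(c,uv):
    d=(np.atleast_2d(uv)-[c["cx"],c["cy"]])/K(c); s=d.copy()
    for _ in range(30): s=d/(1+c["k1"]*(s**2).sum(1,keepdims=True))
    return np.c_[s,np.ones(len(s))]@rot(c["attitude"]).T
def onz(c,uv,z):
    r=ray(c,uv); return c["eye"]+r*((z-c["eye"][2])/r[:,2])[:,None]
def tri(c1,u1,c2,u2):
    o=[]
    for a,b in zip(ray(c1,u1),ray(c2,u2)):
        A=np.c_[a,-b]; t=np.linalg.lstsq(A,c2["eye"]-c1["eye"],rcond=None)[0]
        p,q=c1["eye"]+a*t[0],c2["eye"]+b*t[1]; o.append(np.r_[(p+q)/2,np.linalg.norm(p-q)])
    return np.array(o)
def dep(c,D,uv):
    return np.array([c["eye"]+r*np.median(D[int(v)-1:int(v)+2,int(u)-1:int(u)+2]) for r,(u,v) in zip(ray(c,uv),uv)])
E
cat > cams.py <<'E'
import numpy as np
scene={'fovy': 48.419072844263866, 'cx': 321.2496756905446, 'cy': 239.19400702986616, 'k1': -0.09894527720937846, 'eye': np.array([1327.52423802, -600.40406279,  830.32519575]), 'attitude': np.array([-0.41119598,  0.79950918,  0.38879654, -0.20134593])}
top={'fovy': 49.381647791433465, 'cx': 317.5132787180741, 'cy': 236.51214381335902, 'k1': 0.02280219532609547, 'eye': np.array([ 360.72426896,   93.77639079, 1143.48621499]), 'attitude': np.array([-0.03361837,  0.70755446, -0.70417787,  0.04868284])}
E
python3 - <<'E'
import cv2
t=cv2.imread("pics/top0.png");s=cv2.imread("pics/scene0.png")
def crop(i,x,y,w,h,k,n): cv2.imwrite(n,cv2.resize(i[y:y+h,x:x+w],None,fx=k,fy=k,interpolation=cv2.INTER_CUBIC))
crop(t,200,190,80,80,7,"pics/t_br.png")
crop(t,340,160,200,145,4,"pics/t_pl.png")
crop(s,350,205,60,50,10,"pics/s_br.png")
crop(s,140,235,200,145,4,"pics/s_pl.png")
E
```

```text
(no output)
```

View pics/t_br.png

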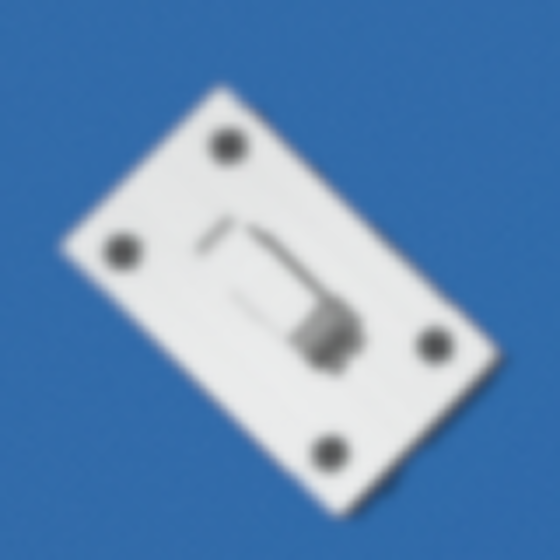

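View pics/t_pl.png

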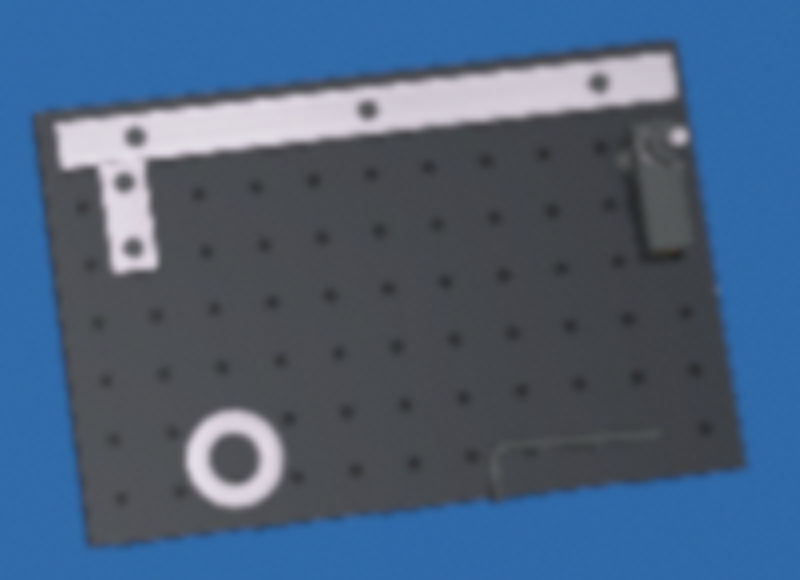

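View pics/s_br.png

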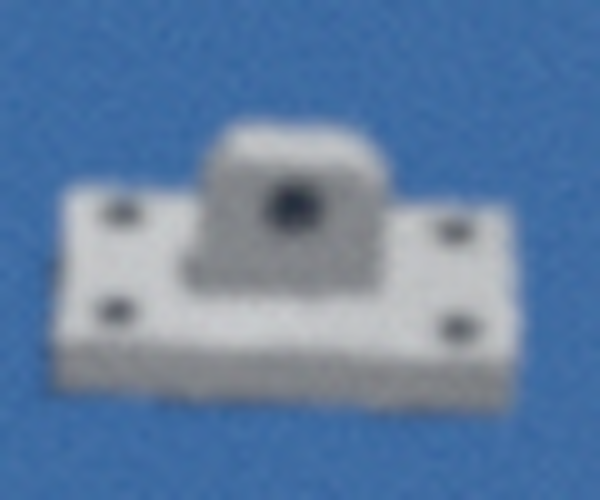

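View pics/s_pl.png

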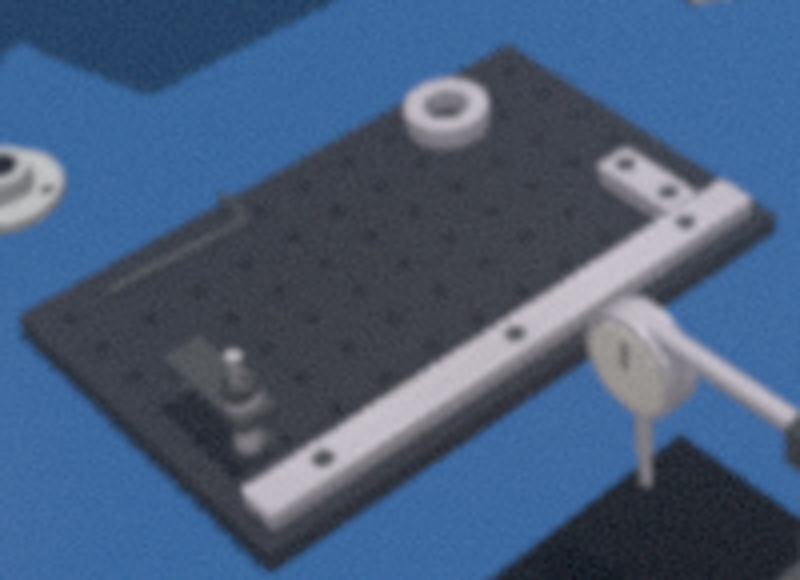

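```bash
cat > m.py <<'E'
from h import *; from cams import *
def cr(p,x,y,k): return (np.array(p,float)+.5)/k-.5+[x,y]
np.set_printoptions(precision=1,suppress=True)
D=np.load("pics/top0.npy");S=np.load("pics/scene0.npy")
tb=cr([(228,146),(123,251),(330,453),(435,346)],200,190,7); sb=cr([(459,326),(455,231),(122,211),(116,310)],350,205,10)
print("br holes tri\n",tri(top,tb,scene,sb)); h=onz(top,tb,18); print("top z18\n",h,"\nscene z18\n",onz(scene,sb,18))
print("D\n",dep(top,D,cr([(160,200),(300,440),(262,262)],200,190,7)))
c=onz(top,cr([(222,85),(62,245),(342,517),(500,352)],200,190,7),18);print("corners\n",c, [np.linalg.norm(c[i]-c[i-1]) for i in range(4)])
tf=cr([(136,137),(367,110),(598,83),(124,182),(133,247)],340,160,4); sf=cr([(685,221),(515,333),(322,457),(668,192),(626,163)],140,235,4)
print("fence/stop tri\n",tri(top,tf,scene,sf)); print(onz(top,tf,27)); print(onz(scene,sf,27))
p=onz(top,cr([(36,115),(676,40),(746,467),(90,546)],340,160,4),15);print("plate\n",p,[np.linalg.norm(p[i]-p[i-1]) for i in range(4)],p.mean(0))
print("plate D",dep(top,D,cr([(300,300),(500,350)],340,160,4)))
E
python3 m.py
```

```text
br holes tri
 [[547.8 255.3  22.1   0.1]
 [514.7 286.8  21.4   0.4]
 [452.6 221.9  22.    0.3]
 [485.8 190.3  21.4   0.4]]
top z18
 [[548.5 255.9  18. ]
 [515.3 287.5  18. ]
 [453.  222.5  18. ]
 [486.3 190.8  18. ]] 
scene z18
 [[543.8 259.8  18. ]
 [511.2 290.3  18. ]
 [448.2 225.8  18. ]
 [482.2 193.5  18. ]]
D
 [[531.1 276.2  19.7]
 [456.9 231.7  18.5]
 [506.8 239.2  58.3]]
corners
 [[567.7 258.2  18. ]
 [517.1 306.3  18. ]
 [433.3 218.4  18. ]
 [484.6 170.7  18. ]] [np.float64(120.66246260351934), np.float64(69.83321372606417), np.float64(121.42542943164763), np.float64(70.06853093944329)]
fence/stop tri
 [[ 585.1  -51.3   29.9    0.1]
 [ 601.1 -177.9   29.1    0.2]
 [ 616.8 -304.9   29.6    0.7]
 [ 560.   -44.5   31.3    0. ]
 [ 524.4  -48.9   32.2    0.2]]
[[ 585.7  -51.8   27. ]
 [ 601.6 -178.3   27. ]
 [ 617.5 -305.5   27. ]
 [ 560.8  -45.    27. ]
 [ 525.1  -49.6   27. ]]
[[ 582.5  -49.3   27. ]
 [ 599.1 -176.9   27. ]
 [ 614.3 -304.2   27. ]
 [ 555.9  -41.6   27. ]
 [ 519.2  -45.2   27. ]]
plate
 [[ 600.     1.7   15. ]
 [ 644.9 -354.    15. ]
 [ 408.5 -382.8   15. ]
 [ 364.3  -26.5   15. ]] [np.float64(237.40968514266615), np.float64(358.54752788748), np.float64(238.13324858332243), np.float64(359.0327816185265)] [ 504.4 -190.4   15. ]
plate D [[ 498.1 -142.1   16. ]
 [ 471.3 -250.7   16.2]]
```

```bash
cat > g.py <<'E'
import numpy as np
from rig import bot
from scipy.spatial.transform import Rotation as R
TH=0.1245; C=np.array([504.6,-190.4]); UX=np.array([np.cos(TH),np.sin(TH)]); UY=np.array([-np.sin(TH),np.cos(TH)])
np.set_printoptions(precision=3,suppress=True)
def q(a):
    x=np.array([np.cos(a),np.sin(a),0]); y=np.array([0,0,-1.]); M=np.c_[x,y,np.cross(x,y)]
    v=R.from_matrix(M).as_quat(); return np.array([v[3],v[0],v[1],v[2]])
def PW(x,y,z): return np.r_[C+x*UX+y*UY,z]
def PL(p): d=np.asarray(p)[:2]-C; return np.array([d@UX,d@UY,p[2]])
def st(tag=""):
    s=bot.read_state(); f=s["ft_force"]; print(tag,"t%.2f"%s["clock"],"pl",PL(s["ee_pos"]),"F pl",np.array([f[:2]@UX,f[:2]@UY,f[2]]),"M",s["moment"],"w%.1f"%s["grip_width"]); return s
E
python3 - <<'E'
from g import *
s=st(); print(R.from_quat(np.roll(s["tool_rot"],-1)).as_matrix())
for a in (-0.763,-0.763+np.pi):
    print(a,bot.ik([500.3,239,160],q(a)),bot.ik([500.3,239,43],q(a)))
    b=a+.8875
    print(b,bot.ik(PW(30,27,120),q(b)),bot.ik(PW(50,65,58),q(b)))
D=np.load("pics/top0.npy")
from h import *; from cams import *
print(dep(top,D,[(475,75),(470,18),(478,50),(450,110),(470,95)]))
E
```

```text
t0.10 pl [-294.055 -266.85   224.781] F pl [ 0.156 -0.621  0.202] M [0.01  0.039 0.037] w85.3
[[ 0.447 -0.     0.894]
 [-0.894  0.001  0.447]
 [-0.001 -1.     0.   ]]
-0.763 [ 0.38   0.371  1.584 -0.     1.186  1.143] [ 0.38   0.527  1.666 -0.     0.949  1.143]
0.12449999999999994 [-0.359  0.418  1.62  -0.     1.104 -0.483] [-0.281  0.513  1.646 -0.     0.983 -0.406]
2.378592653589793 [ 0.38   0.371  1.584 -0.     1.186 -1.999] [ 0.38   0.527  1.666 -0.     0.949 -1.999]
3.2660926535897934 None None
[[ 777.499 -220.781  207.409]
 [ 883.554 -210.534  218.793]
 [ 930.284 -299.337   -0.834]
 [ 767.55  -216.687   50.61 ]
 [ 801.601 -261.124   51.026]]
```

```bash
python3 - <<'E'
from g import *
import cv2
a=-0.763
bot.move_to([500.3,239,170],q(a)); st("above")
c=bot.read_camera("top"); cv2.imwrite("pics/t1.png",cv2.resize(c["image"][170:290,160:320],None,fx=5,fy=5,interpolation=cv2.INTER_CUBIC))
c=bot.read_camera("scene"); cv2.imwrite("pics/s1.png",cv2.resize(c["image"][130:280,280:480],None,fx=4,fy=4,interpolation=cv2.INTER_CUBIC))
E
```

```text
above t2.83 pl [ 49.289 425.987 170.058] F pl [-0.295  0.828 -0.24 ] M [ 0.01   0.012 -0.01 ] w85.5
```

View pics/t1.png

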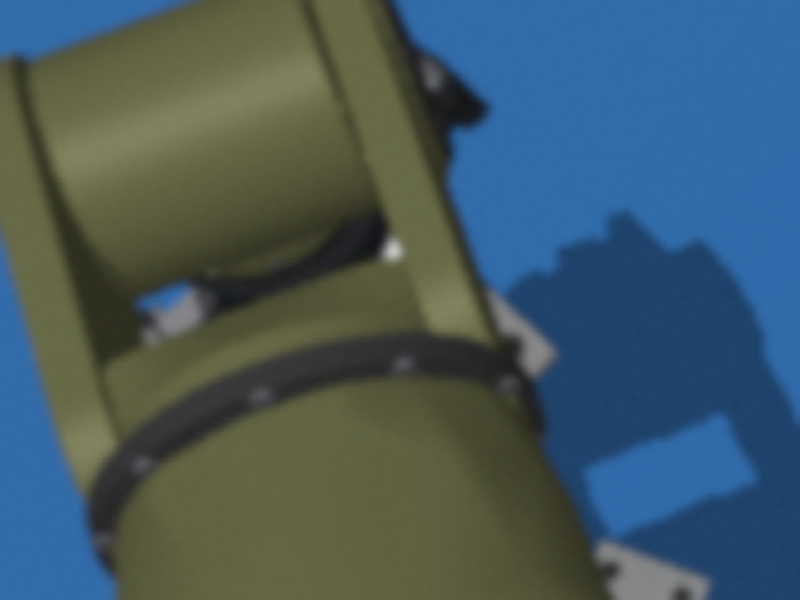

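View pics/s1.png

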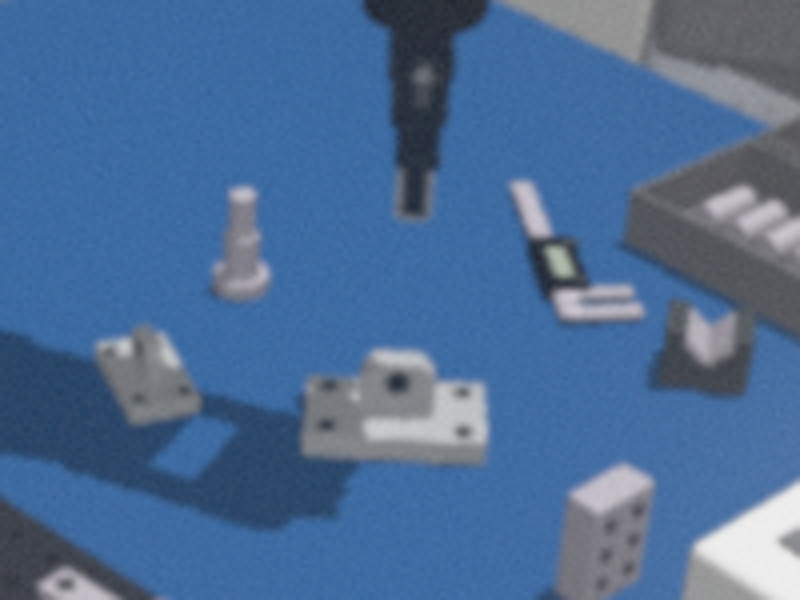

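```bash
python3 - <<'E'
from h import *; from cams import *
for z in (151,170,58,29,18): print(z,(proj(scene,[500.3,239,z])-[280,130]+.5)*4-.5)
E
```

```text
151 [[407.58028588 238.7189777 ]]
170 [[409.4416758 212.4405437]]
58 [[398.7855876  361.58395423]]
29 [[396.14819376 398.02510135]]
18 [[395.16056151 411.6246013 ]]
```

```bash
python3 - <<'E'
from g import *
import cv2
p=np.array([499.0,237.6])
bot.servo_line([*p,75],speed=120)
print(bot.servo_line([*p,43],speed=60,until_force=6)); st("down")
bot.move_gripper(5,grip_force=100); st("closed")
c=bot.read_camera("scene"); cv2.imwrite("pics/s2.png",cv2.resize(c["image"][130:280,280:480],None,fx=4,fy=4,interpolation=cv2.INTER_CUBIC))
E
```

```text
False
down t4.56 pl [ 47.671 425.41   43.018] F pl [ 0.048  0.242 -1.137] M [ 0.042 -0.05   0.027] w85.3
closed t5.22 pl [ 47.812 425.321  43.262] F pl [ 0.528 -2.453  3.723] M [-0.229 -0.031 -0.015] w12.3
```

View pics/s2.png

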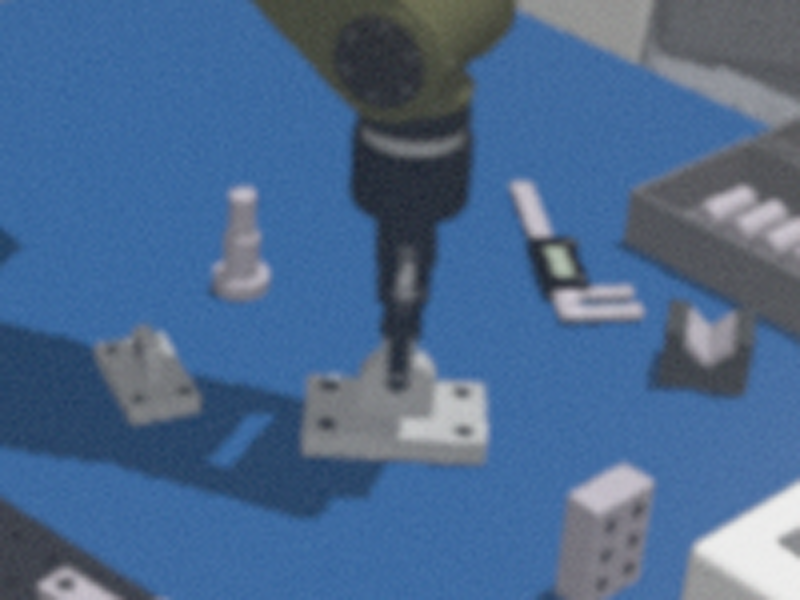

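The finger is centred on the lug at (398,385) in the crop, and nothing has shifted. The width reads 12.3 where the lug is 16 mm, so I lift and check the hold.

```bash
python3 - <<'E'
from g import *
import cv2
bot.servo_line([499.0,237.6,120],speed=100); st("lift")
bot.move_to(PW(25,27,125),q(TH)); bot.dwell(.2); st("over")
for n in("scene","top"):
    c=bot.read_camera(n); cv2.imwrite(f"pics/{n}3.png",c["image"]); np.save(f"pics/{n}3.npy",c["depth"])
    if n=="scene": cv2.imwrite("pics/s3.png",cv2.resize(c["image"][180:380,140:350],None,fx=3.5,fy=3,interpolation=cv2.INTER_CUBIC)[:600])
E
```

```text
lift t6.18 pl [ 47.184 425.284 119.226] F pl [-0.049  0.449 -4.233] M [ 0.034 -0.05   0.012] w12.8
over t7.87 pl [ 25.246  27.628 124.943] F pl [-0.39  -0.25  -4.882] M [ 0.014  0.009 -0.033] w12.7
```

View pics/scene3.png

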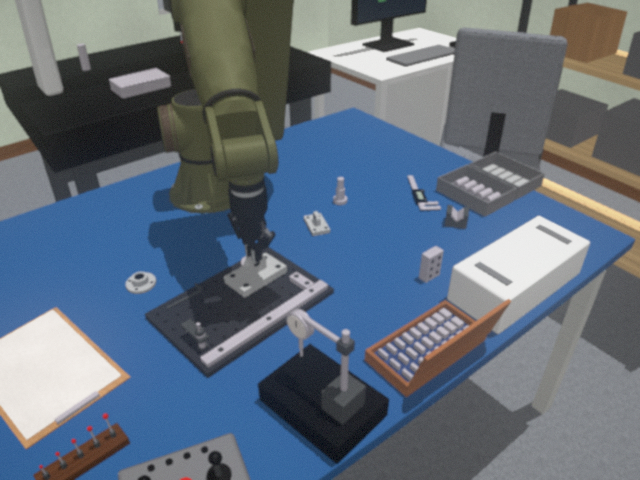

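View pics/top3.png

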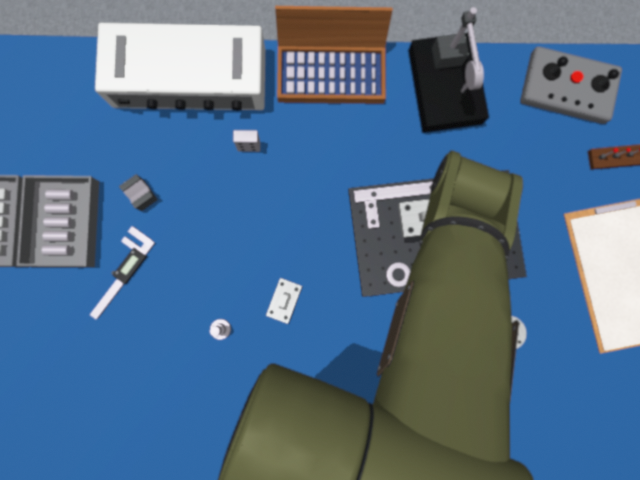

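The bracket is held level (weight about 4.5 N), above the plate and clear of the stop. I lower it until contact.

```bash
python3 - <<'E'
from g import *
bot.servo_line(PW(25,27,66),speed=80); st("low")
print(bot.servo_line(PW(25,27,52),speed=12,until_force=5)); s=st("touch"); bot.dwell(.2); st("settled"); print(s["ee_pos"])
E
```

```text
low t8.85 pl [25.275 26.841 66.458] F pl [ 0.311  0.122 -3.461] M [ 0.01   0.042 -0.017] w12.5
True
touch t9.57 pl [25.174 26.975 58.197] F pl [-0.297 -0.405  4.366] M [0.066 0.126 0.015] w12.8
settled t9.77 pl [25.174 26.98  58.209] F pl [0.506 1.945 5.615] M [0.003 0.078 0.05 ] w12.2
[ 526.229 -160.508   58.197]
```

```bash
python3 - <<'E'
from g import *
bot.servo_line(PW(40,27,57.9),speed=40); st("x40")
print(bot.servo_line(PW(58,27,57.9),speed=12,until_force=7)); st("fence"); bot.dwell(.3); s=st("settled"); print(s["ee_pos"])
import cv2
c=bot.read_camera("scene"); cv2.imwrite("pics/s4.png",cv2.resize(c["image"][230:380,140:340],None,fx=4,fy=4,interpolation=cv2.INTER_CUBIC))
E
```

```text
x40 t10.31 pl [40.629 26.868 58.253] F pl [ 1.465 -0.534  3.093] M [ 0.05  -0.362  0.021] w12.9
True
fence t10.68 pl [40.532 26.908 58.194] F pl [0.017 0.021 4.394] M [-0.047  0.243  0.004] w12.5
settled t10.97 pl [40.52  26.882 58.186] F pl [-0.196  0.226  5.562] M [-0.019  0.343 -0.043] w12.7
[ 541.469 -158.695   58.186]
```

View pics/s4.png

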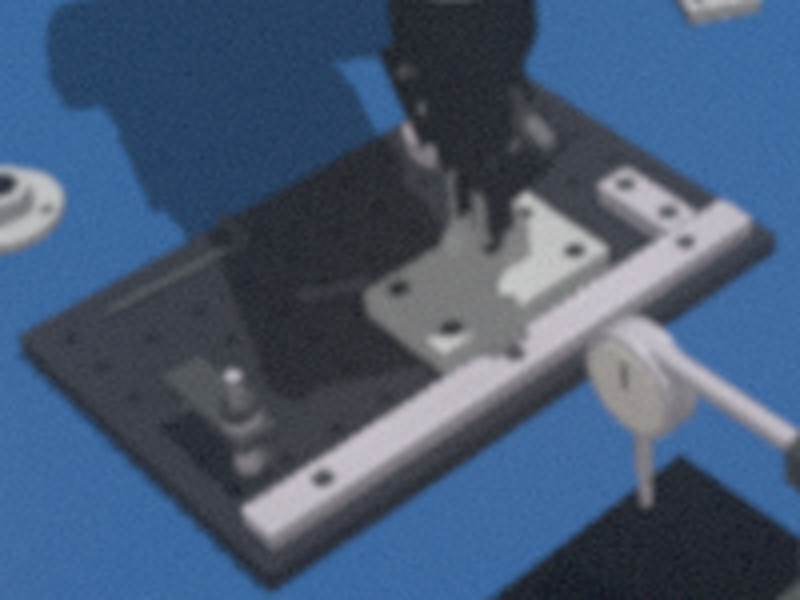

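No fence force is left (about 0 N), so that stop came from stick-slip. I carry on towards the fence.

```bash
python3 - <<'E'
from g import *
for x in range(43,60,1):
    r=bot.servo_line(PW(x,27,58.1),speed=15); s=st(str(x))
    f=s["ft_force"][:2]@UX
    if f<-7: break
bot.dwell(.3); s=st("settled"); print(s["ee_pos"])
E
```

```text
43 t11.32 pl [42.666 26.951 58.208] F pl [-2.597  0.663  7.298] M [-0.017  0.543  0.055] w13.2
44 t11.57 pl [43.561 26.952 58.194] F pl [-3.831  0.63   8.069] M [-0.098  0.626  0.048] w12.5
45 t11.82 pl [44.545 26.968 58.203] F pl [-3.038  0.634  7.665] M [-0.072  0.653  0.026] w12.9
46 t12.07 pl [45.549 26.966 58.205] F pl [-3.43  -0.252  7.9  ] M [-0.033  0.647 -0.015] w12.6
47 t12.32 pl [46.54  26.967 58.185] F pl [-3.637  0.597  8.177] M [-0.091  0.704 -0.028] w12.5
48 t12.57 pl [47.548 26.931 58.23 ] F pl [-3.07   0.269  8.199] M [-0.09   0.624 -0.042] w13.2
49 t12.82 pl [48.53  26.923 58.203] F pl [-3.252 -0.043  6.736] M [-0.113  0.697 -0.038] w13.1
50 t13.07 pl [49.54  26.936 58.206] F pl [-3.457  0.469  7.895] M [-0.103  0.69   0.028] w12.8
51 t13.32 pl [49.959 26.947 58.189] F pl [-7.905  0.363 11.168] M [-0.168  1.476  0.004] w12.5
settled t13.62 pl [49.982 26.947 58.184] F pl [-8.065  0.092 10.603] M [-0.111  1.495 -0.021] w12.7
[ 550.848 -157.455   58.184]
```

The fence is met at x = 49.9 mm (50 expected), gap to the stop about 38 mm, fence push about 8 N. Now I slide along it.

```bash
python3 - <<'E'
from g import *
for y in (34,42,50,56,59):
    bot.servo_line(PW(51.2,y,58.1),speed=25); st(str(y))
y=59
while y<72:
    y+=.7
    bot.servo_line(PW(51.2,y,58.1),speed=10); s=st("%.1f"%y)
    if s["ft_force"][:2]@UY<-13: break
bot.dwell(.3); st("settled")
E
```

```text
34 t14.05 pl [49.987 33.455 58.188] F pl [-9.081 -3.237 10.787] M [-0.807  1.638  0.022] w12.6
42 t14.52 pl [49.982 41.449 58.188] F pl [-9.769 -4.186 11.334] M [-0.846  1.6    0.032] w12.8
50 t14.98 pl [49.994 49.433 58.205] F pl [-9.699 -3.577 10.552] M [-0.848  1.669  0.01 ] w12.7
56 t15.38 pl [50.005 55.441 58.195] F pl [-8.812 -4.113 10.812] M [-0.874  1.627 -0.044] w12.3
59 t15.64 pl [49.99  58.385 58.164] F pl [-9.884 -4.915 10.154] M [-0.986  1.683 -0.003] w12.6
59.7 t15.89 pl [50.003 58.857 58.197] F pl [-9.185 -7.244 10.307] M [-1.292  1.664 -0.019] w12.4
60.4 t16.14 pl [49.997 59.472 58.187] F pl [-9.359 -6.272  9.615] M [-1.397  1.657 -0.027] w12.8
61.1 t16.39 pl [50.01  60.166 58.21 ] F pl [-10.345  -7.001   9.931] M [-1.355  1.663 -0.01 ] w12.9
61.8 t16.64 pl [49.99  60.844 58.204] F pl [-9.731 -7.553 10.016] M [-1.397  1.579  0.031] w12.5
62.5 t16.89 pl [49.999 61.565 58.167] F pl [-9.535 -6.118  8.966] M [-1.412  1.625  0.004] w12.3
63.2 t17.14 pl [50.012 62.264 58.188] F pl [-9.219 -7.383  9.666] M [-1.404  1.591 -0.008] w12.5
63.9 t17.39 pl [50.013 62.931 58.211] F pl [-10.547  -6.699  10.137] M [-1.463  1.636 -0.038] w12.6
64.6 t17.64 pl [49.985 63.568 58.18 ] F pl [-10.096  -8.134   9.744] M [-1.467  1.639 -0.044] w12.4
65.3 t17.89 pl [50.04  63.646 58.277] F pl [ -9.628 -12.354   8.657] M [-2.345  1.517  0.048] w12.6
66.0 t18.14 pl [50.041 63.773 58.337] F pl [-10.857 -16.424   8.512] M [-3.04   1.505  0.028] w12.6
settled t18.44 pl [50.069 63.767 58.349] F pl [-10.413 -16.973   9.171] M [-3.06   1.51   0.004] w12.8
```

```bash
python3 - <<'E'
from g import *
import cv2
c=bot.read_camera("scene"); cv2.imwrite("pics/s5.png",cv2.resize(c["image"][240:320,220:340],None,fx=6.5,fy=6.5,interpolation=cv2.INTER_CUBIC))
c=bot.read_camera("top"); cv2.imwrite("pics/t5.png",cv2.resize(c["image"][170:270,340:460],None,fx=6,fy=6,interpolation=cv2.INTER_CUBIC))
st()
E
```

```text
t18.54 pl [50.057 63.751 58.357] F pl [ -9.525 -16.425   8.418] M [-3.064  1.419  0.017] w12.4
```

View pics/s5.png

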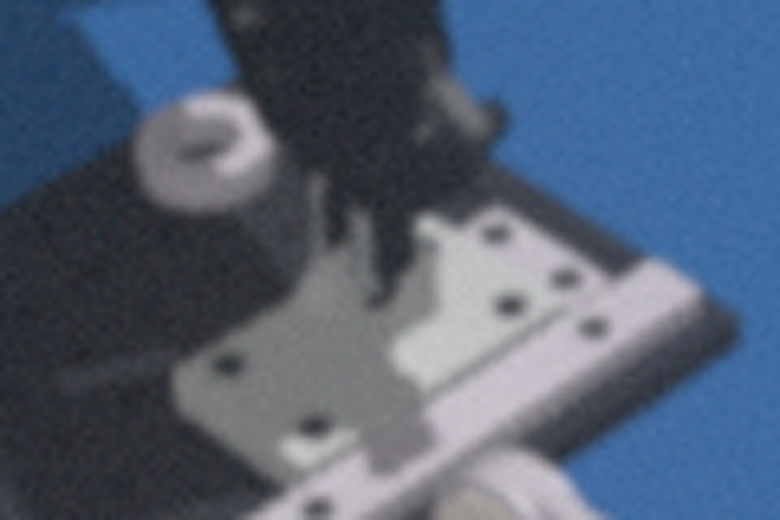

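View pics/t5.png

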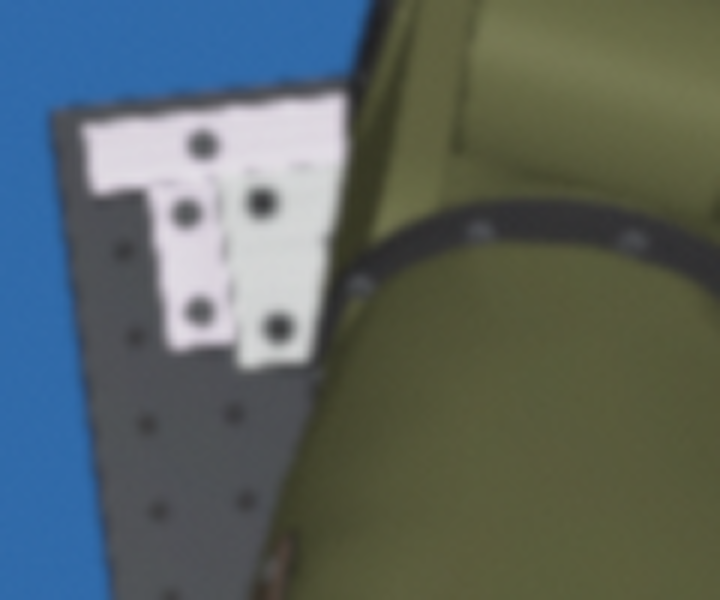

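The end sits flush on the stop: hole-to-hole spacing is 27.2 mm against an expected 27, with no gap at crop pixel (230,270). Now I add the final diagonal push.

```bash
python3 - <<'E'
from g import *
bot.servo_line(PW(51.5,66.15,57.7),speed=5); bot.dwell(.3);st("a")
bot.servo_line(PW(51.8,66.3,57.3),speed=5); bot.dwell(.5); s=st("b")
print(R.from_quat(np.roll(s["tool_rot"],-1)).as_matrix())
E
```

```text
a t19.10 pl [50.092 63.712 58.253] F pl [-14.796 -17.988  13.811] M [-3.29   2.229 -0.065] w12.6
b t19.86 pl [50.133 63.683 58.193] F pl [-18.854 -18.335  18.164] M [-3.486  2.958  0.034] w12.6
[[ 0.992 -0.004 -0.124]
 [ 0.124 -0.003  0.992]
 [-0.004 -1.    -0.003]]
```

```bash
python3 - <<'E'
from g import *
import cv2
bot.dwell(.5); st("hold")
c=bot.read_camera("scene"); cv2.imwrite("pics/s6.png",c["image"])
E
```

```text
hold t20.36 pl [50.119 63.707 58.152] F pl [-19.257 -17.374  19.404] M [-3.498  2.961 -0.017] w12.5
```

View pics/s6.png

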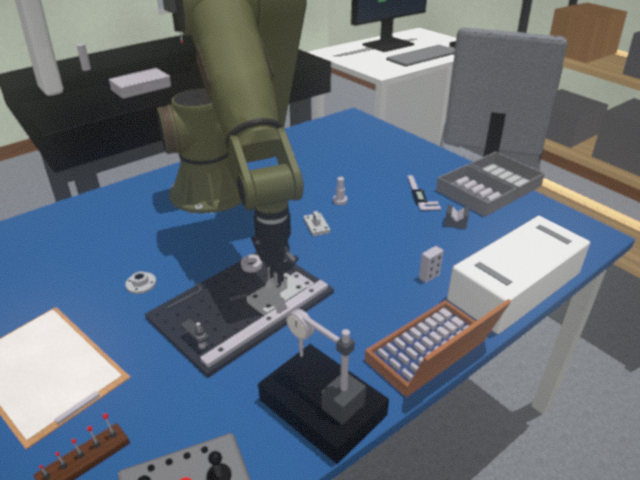

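The picture shows the bracket seated in the corner of fence and stop at (280,288). The ring gauge (252,262) and the other parts are where they were. The push is steady, so I hand in.

```bash
python3 -c "
from rig import bot
print(bot.finish_job())"
```

```text
the job is handed in; nothing more can be done
None
```

I loaded the larger bracket and handed the job in at about 20 s, with the arm still gripping and pushing it into the corner of fence and stop block. I gripped it by the lug and set it flat on the plate about 38 mm short of the stop. I brought it to the fence (TCP at plate x ≈ 50 mm, 50 expected) and slid it along until it met the stop.

**Last checks:**
- **Push:** the wrist reads about 19 N towards the fence, 17 N towards the stop and 19 N down, steady over the last half second. Allowing for the worst friction, I estimate at least 12 N on the fence, 6 N on the stop and 11 N on the plate. These are estimates from the wrist force; contact forces were not measured directly.
- **Seating:** in the top view the bracket's holes stand 27.2 mm from the stop's holes (27 expected for contact), and no gap shows. I took this just before the final diagonal push.
- **Other parts:** they look unmoved in the last picture; I did not measure them again.

**What disagreed:**
- The grip reads 12.6 mm on the 16 mm lug. The hold never slipped visibly.
- The two cameras differ by 3 to 6 mm, so I found the contacts by force.
- One fence search stopped early on friction, at x ≈ 40.5 mm, and I carried on from there.
- The sliding force rose from about 4 to 7 N over the last 5 mm before the stop, while I was moving more slowly. I did not find out why.

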